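Load the tilt stand and hold its index plunger out

TASK

Set the tube rack, caps up, on the sloping tray of the tilt stand: flat on the mat, down against the front lip and between the two side flanges, and let go of it while the tray is still locked. Then take the stand's sprung index plunger by its knob, pull it out as far as it goes and hold it there while the loaded tray sinks by itself, without being pushed, onto its bottom stops. Finish still holding the plunger fully out, touching neither rack nor tray, because I will set the new angle by hand; leave the other things on the bench where they are.

Things in the scene. Friction and masses are not known exactly. Their poses are not given: they have to be found in the camera images.
- stand: The aluminium tilt stand for tube racks, fixed to the bench: base plate 160 x 176 x 8 mm with an upright 6 mm cheek along each side (outer faces at y = +-76 mm) and the sloping tray between them. Origin: centre of the base plate's underside, on the bench. Its x axis points from the low front of the tray (the side nearer the robot) to its high rear, y to its left, z up. The hinge line runs along y at x = -50, z = 60 mm. The index plunger sits on its right, the -y side.
- tray_seat (a point): A point on the tray, turning with it: middle of the foot of the front lip, on the mat. x runs up the slope, y to the stand's left along the lip, z straight out of the mat. The tray is locked at a 25 degree slope at first. The lip stands 8 mm above the mat and is 5 mm thick; the mat reaches 103 mm up the slope; the side flanges, 15 mm above the mat, have their inner faces at y = +-63 mm. With the rack in place the rack's origin lies at about x = 30, y = 0, z = 0 mm here.
- tray (a joint): Angle of the tray in rad: 0 = the locked 25 degree slope, positive = sunk. Bottom stops at 0.349 (5 degree slope). Once the plunger's pin is out of its hole the tray sinks by itself on a rotary damper in about 3 to 5 s. It has further holes at 0.175 (15 degrees) and -0.175, and if the plunger is let go too early the pin drags on the hole plate or springs into one of them, and the tray stops short.
- plunger (a joint): Travel of the index plunger in m: 0 = pin fully home in its hole, 0.014 = pulled out to its end stop. It moves horizontally towards the stand's -y. The pin leaves the hole at about 0.007. The spring pulls back with 6 N at 0 and 12 N at 0.014.
- knob (a point): Centre of the gripping length of the plunger's black knob, moving with it; axes as the stand's. The knob is a round bar along the stand's y, 25 mm in diameter and 26 mm long (y = -13 to +13 mm here), with a 29 mm rim, 4 mm thick, on its outer (-y) end. When home it lies 35 mm outside the right cheek (knob centre at x = 39, y = -111, z = 76 mm of the stand); nothing stands beside, above or below it.
- rack: White plastic tube rack, loose, 160 g (varies), 60 (x) x 112 (y) x 50 mm high, holding ten clear 1.5 ml tubes whose caps stand 7 mm above its top. Origin: centre of its underside. x across the short side, y along the long side, z up. Plain upright long sides, 60 mm apart, can be gripped.
- plates: Bystander: stack of three lidded microplates, 128 x 86 x 51 mm, loose. Origin: centre of underside.
- tipbox: Bystander: pipette tip box with clear lid, 124 x 86 x 68 mm, loose. Origin: centre of underside.
- bottle: Bystander: glass reagent bottle with white cap, 66 mm diameter, 125 mm high, loose. Origin: centre of underside.
Not all that is in view belongs to the job. What is shaped like the rack but black is not meant.

How it is judged:
By the outcome, as a careful person would: the job done as asked, in the order asked, and still so for the second after the job is handed in, while the arm keeps its last pose, push and grip.
It also fails if it takes over 51 s, if anything falls off the work surface, if the arm or the gripper's body presses on something with over 40 N, if the wrist force passes 120 N, or if a joint passes its speed limit or range.

ROBOT

A 6-joint arm with a two-finger parallel gripper is mounted at the origin on the work surface. World frame = base frame: x ahead of the robot, y to its left, z up, the work surface at z = 0. Lengths are in m, angles in rad, forces in N, time in s.
With the tool pointing down it reaches from about 0.375 to 0.975 m from the base axis. Payload 3.8 kg.
Tool frame: the origin (TCP) lies at the very end of the fingers, on their centre line; the grasp point (between the pads) lies behind it (bot.grip_point_offset is the z of the grasp point in the tool frame, in m); z points along the fingers, y is the direction in which the jaws open and shut (so a half turn about z gives the same grasp; the last joint's range is limited). The gripper opens to 88 mm and grips with 3 to 60 N. Pads are 18 mm wide; open, the fingers measure 123 mm over their backs; the gripper's body (75 mm by 187 mm) begins 45 mm behind the grasp point.
Start: joints at [-1.288, 0.264, 1.604, -0, 1.274, -0.037], TCP at [0.212, -0.641, 0.239] pointing down, gripper open.
Joint ranges: [-2.63, 2.63], [-0.94, 2.18], [0.31, 2.57], [-1.31, 4.45], [0, 2.66], [-2.55, 2.55]. Speed limits (rad/s): [2.57, 2.57, 3.14, 3.14, 3.14, 3.14].

INTERFACE

Orientations are given as a rotation vector (axis times angle).
In Python, from workcell import state, optics, sign_off, bot gives the robot as it stands. The module is installed in compiled form; this text tells all that it offers.
- The arm moves only by the tool move_arm, never from a script. Its argument "motion" is text: rows parted by semicolons, each of 6 numbers parted by spaces: the shift along the tool's x, y, z in units of 40 mm (1.0 is 40 mm), then the turn, a rotation vector about the tool's x, y, z in rad. In form: tx ty tz rx ry rz; .... A call has 1 to 5 rows; each row is the pose to reach, as a shift and turn from the pose commanded when the call began, along the tool's axes at that moment; what a row does not reach only later rows make up. A row lasts 1/8 s, in which the tool goes at most 62.5 mm and 10.7 degrees, less where a joint would pass 70% of its speed; a pose out of reach is approached as far as the arm can. A call with a gripper value outside its range is refused whole. "claw" is the closure, from -1 (fully open) to 1 (shut), set as the call begins (left out, the last holds). The fingers move at their own pace and stop on an object; "force" is the grip in N (left out, the last holds). Time passes only in rows, so rows that repeat a pose let the fingers close. It gives the time, the measured TCP pose, the force and the opening at its end, in the units of the state.
- state(): the state, without advancing time (a new reading comes with each control period).
- optics.get_image(name): name is "scene" or "side" or "wrist"; returns a dict with "pixels" (400x640x3 uint8, red, green, blue), "mtx" (3x3 intrinsics, pixels), "rvec" (rotation vector, rad) and "tvec" (3), from world to camera coordinates, as OpenCV has them; the wrist camera has in their place "tool_from_camera" (4x4, takes a point from camera to tool coordinates, whose origin is the TCP and whose axes are the flange's). Camera axes: x right, y down, z forward; pixel columns grow to the right and rows downward; lengths in m; the calibration is good to about 2 mm. The wrist camera is an equidistant fisheye: a pixel r from the principal point sees the ray r / f radians off the axis. A picture is of the moment at which its call begins: read the wrist's pose just before it. There is no depth.
- sign_off(): hands the job in, once; it reports no verdict.
The state is a dict: "t": time; "qpos": joint angles; "joint_vel": joint speeds; "joint_torque": joint torques, N m; "ee_pos": TCP position; "tool_rot": TCP orientation; "ft_force": force on the tool from outside, world axes, zero at the start; "torque": the same for the moment, N m; "width": finger opening in m.
Only numpy, scipy, OpenCV 4.12 (cv2) and the standard library are available. Lean on these libraries where they do the work, as an engineer would, in place of code of your own. Each camera call takes 0.05 s, during which the arm holds its last target. There are 200 camera calls.

## Working session

There is one attempt and no reset: what is moved stays moved. The work goes in short steps, Python scripts to look and compute and a tool call to move; the robot and the scene stay as the last step left them, time stands still between calls to the robot, and variables do not carry over. Pictures are saved under pics/ and viewed, about 8 in all and at most 12, crops included, and the job is handed in when it is done.

Besides the shell and the picture viewer there is one more tool, called after "Request:" as a command line: name --argument value ..., lists and objects as JSON in quotes. move_arm: Moves the arm, as the interface text tells. Its arguments: {"type":"object","properties":{"motion":{"type":"string"},"claw":{"type":"number"},"force":{"type":"number"}},"required":["motion"]}

```bash
mkdir -p pics; cat > h.py <<'E'
import numpy as np, cv2
from workcell import state, optics, sign_off, bot
from scipy.spatial.transform import Rotation as R
def cam(n):
    i=optics.get_image(n); return i
def save(i,f): cv2.imwrite('pics/'+f,i['pixels'][:,:,::-1])
def ray(i,uv):
    K=np.array(i['mtx']); Rm=cv2.Rodrigues(np.array(i['rvec'],float))[0]; t=np.array(i['tvec'],float).ravel()
    d=np.linalg.inv(K)@np.array([uv[0],uv[1],1.]); return -Rm.T@t, Rm.T@d/np.linalg.norm(d)
def plane(i,uv,z):
    o,d=ray(i,uv); return o+d*(z-o[2])/d[2]
def wray(i,st,uv):
    K=np.array(i['mtx']); x=(uv[0]-K[0,2]); y=(uv[1]-K[1,2]); r=np.hypot(x,y); th=r/K[0,0]
    d=np.array([np.sin(th)*x/max(r,1e-9),np.sin(th)*y/max(r,1e-9),np.cos(th)])
    T=np.array(i['tool_from_camera']); Rw=R.from_rotvec(st['tool_rot']).as_matrix()
    return Rw@T[:3,3]+st['ee_pos'], Rw@(T[:3,:3]@d)
def wplane(i,st,uv,z):
    o,d=wray(i,st,uv); return o+d*(z-o[2])/d[2]
def tri(rays):
    A=np.zeros((3,3));b=np.zeros(3)
    for o,d in rays:
        d=d/np.linalg.norm(d);P=np.eye(3)-np.outer(d,d);A+=P;b+=P@o
    p=np.linalg.solve(A,b); return p,[np.linalg.norm(np.cross(p-o,d/np.linalg.norm(d))) for o,d in rays]
def proj(i,P):
    return cv2.projectPoints(np.array(P,float).reshape(-1,3),np.array(i['rvec'],float),np.array(i['tvec'],float),np.array(i['mtx']),None)[0].reshape(-1,2)
E
python3 - <<'E'
from h import *
np.set_printoptions(precision=4,suppress=True)
print(state(), bot.grip_point_offset)
for n in ['scene','side']:
    i=cam(n); save(i,n+'0.png'); print(n,ray(i,(320,200)),i['mtx'])
i=cam('wrist'); save(i,'w0.png'); print(i['mtx'],i['tool_from_camera'])
E
```

```text
{'t': 0.0, 'qpos': array([-1.2879,  0.2647,  1.6053,  0.    ,  1.2737, -0.0369]), 'joint_vel': array([-0.0008,  0.0004, -0.0016,  0.0007,  0.0006,  0.0011]), 'joint_torque': array([ -0.0012, -50.2111, -35.6871,   0.0728,   0.0292,  -0.0002]), 'ee_pos': array([ 0.212 , -0.6401,  0.2374]), 'tool_rot': array([-3.0994, -0.4999,  0.0004]), 'ft_force': array([-0.1324,  0.622 , -0.1907]), 'torque': array([-0.0359,  0.0089, -0.0407]), 'width': 0.08826417143768776} -0.0187
scene (array([1.0126, 0.5378, 0.6807]), array([-0.4578, -0.6011, -0.6551])) [[386.9557   0.     316.2353]
 [  0.     386.9557 193.5525]
 [  0.       0.       1.    ]]
side (array([0.3294, 0.7771, 0.5987]), array([ 0.2511, -0.8254, -0.5056])) [[380.1495   0.     321.559 ]
 [  0.     380.1495 203.4552]
 [  0.       0.       1.    ]]
[[309.7069   0.     318.4063]
 [  0.     309.7069 193.8897]
 [  0.       0.       1.    ]] [[-0.0013 -0.9649 -0.2627  0.0663]
 [ 1.     -0.0011 -0.0008  0.0002]
 [ 0.0005 -0.2627  0.9649 -0.1474]
 [ 0.      0.      0.      1.    ]]
```

View pics/scene0.png

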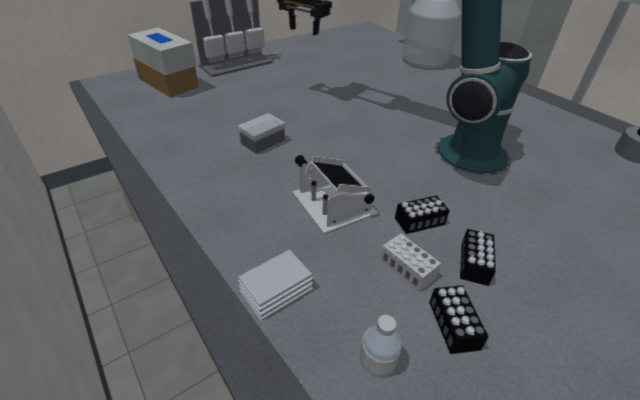

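View pics/side0.png

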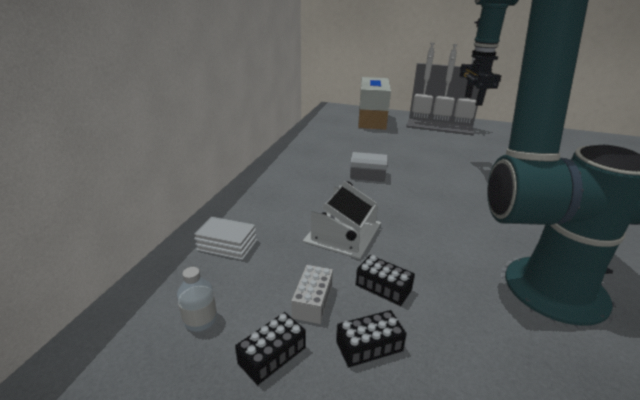

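Scene: the candidates are the white rack at scene (411,259)/side (313,293) and black racks at scene (422,213), (478,255) and (458,318). The stand is at scene (335,190), with its -y knob at (301,160); the other black disc at (369,198) is on the +y side, so it is the damper. I choose the white rack and the -y knob, and check both in one enlarged crop.

```bash
python3 - <<'E'
from h import *
a=cv2.imread('pics/scene0.png')[140:300,280:460]; b=cv2.imread('pics/side0.png')[170:330,270:420]
a=cv2.resize(a,None,fx=2.4,fy=2.4*1.0,interpolation=cv2.INTER_CUBIC); b=cv2.resize(b,None,fx=2.4,fy=2.4,interpolation=cv2.INTER_CUBIC)
cv2.imwrite('pics/crop0.png',np.hstack([a,b])[:, :800])
i=cam('scene'); j=cam('side')
print('rack bottom guess',plane(i,(411,262),.05),plane(j,(313,292),.03))
print('knob',tri([ray(i,(301,160)),ray(j,(346,186))]))
print('stand',plane(i,(335,205),.0))
for n,im,box in [('scene',i,(370,220,455,300)),('side',j,(280,255,345,330))]:
    x0,y0,x1,y1=box; p=im['pixels'][y0:y1,x0:x1].astype(int); 
    m=((p.min(2)>125)).astype(np.uint8)
    k,l,s,c=cv2.connectedComponentsWithStats(m); 
    for q in range(1,k):
        if s[q,4]>150:
            cn=max(cv2.findContours((l==q).astype(np.uint8),0,2)[0],key=cv2.contourArea); h=cv2.approxPolyDP(cv2.convexHull(cn),3,True)
            print(n,s[q],(h.reshape(-1,2)+[x0,y0]).tolist())
E
```

```text
rack bottom guess [0.52941229 0.22815267 0.05      ] [0.51039356 0.21707415 0.03      ]
knob (array([ 0.54038029, -0.17297082,  0.08022023]), [np.float64(0.0011462687158554908), np.float64(0.0011462687158555307)])
stand [ 0.51582397 -0.0481666   0.        ]
scene [ 13  13  58  44 986] [[383, 245], [401, 233], [440, 263], [422, 276]]
side [ 12  10  40  41 908] [[306, 265], [331, 269], [320, 305], [292, 300]]
```

View pics/crop0.png

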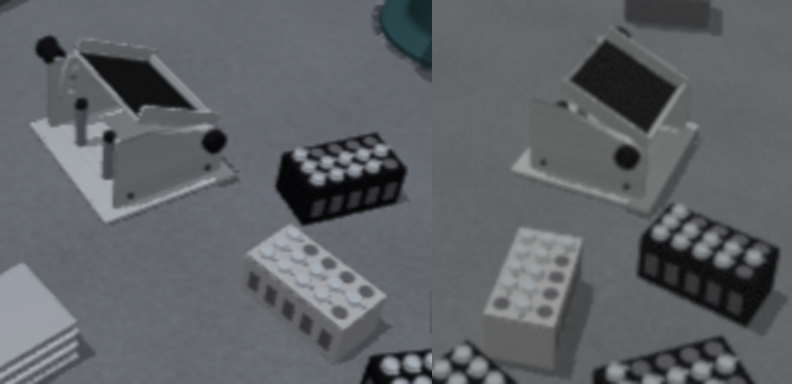

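The crop shows the white rack (crop 315,290) with ten tubes, caps up, well clear of the black ones. The stand's knob is at crop (48,48), on the side away from the damper disc at (213,140). Next: rough poses.

```bash
python3 - <<'E'
from h import *
np.set_printoptions(precision=4,suppress=True)
i=cam('scene'); j=cam('side')
for n,im,uvs in [('sc',i,[(292.5,192),(325,230.8),(378.7,214)]),('sd',j,[(303.7,239),(360.8,258.3),(380.4,223)])]:
    print(n,'plate'); [print(plane(im,u,.008)) for u in uvs]
for n,im,uvs in [('sc',i,[[383, 245], [401, 233], [440, 263], [422, 276]]),('sd',j,[[306, 265], [331, 269], [320.5, 303], [292, 300]])]:
    print(n,'racktop'); P=np.array([plane(im,u,.05) for u in uvs]); print(P,P.mean(0))
print(tri([ray(i,(440,263)),ray(j,(306,265))]))
E
```

```text
sc plate
[ 0.5851 -0.1479  0.008 ]
[0.5993 0.0199 0.008 ]
[0.4499 0.0488 0.008 ]
sd plate
[0.602  0.0191 0.008 ]
[0.4433 0.0482 0.008 ]
[ 0.4245 -0.1225  0.008 ]
sc racktop
[[0.5453 0.1591 0.05  ]
 [0.4859 0.1551 0.05  ]
 [0.4805 0.2648 0.05  ]
 [0.5377 0.2669 0.05  ]] [0.5124 0.2115 0.05  ]
sd racktop
[[0.5452 0.1624 0.05  ]
 [0.4891 0.1574 0.05  ]
 [0.4806 0.2607 0.05  ]
 [0.5362 0.271  0.05  ]] [0.5128 0.2129 0.05  ]
(array([0.5202, 0.274 , 0.1215]), [np.float64(0.02281605292831038), np.float64(0.02281605292831042)])
```

```bash
cat >> h.py <<'E'
def tool(psi,tilt=0,stand=-8.,roll=0):
    """tool x at yaw psi(deg), pointing down; then tilt about the stand's y so tool z leans to stand +x, roll about stand x"""
    p=np.radians(psi); B=np.array([[np.cos(p),np.sin(p),0],[np.sin(p),-np.cos(p),0],[0,0,-1]])
    Z=R.from_euler('z',stand,degrees=True)
    return (Z*R.from_euler('x',roll,degrees=True)*R.from_euler('y',-tilt,degrees=True)*Z.inv()).as_matrix()@B
def delta(p,M,st=None,P0=None,M0=None):
    if P0 is None: st=st or state(); P0=st['ee_pos']; M0=R.from_rotvec(st['tool_rot']).as_matrix()
    s=M0.T@(np.array(p)-P0)/.04; r=R.from_matrix(M0.T@M).as_rotvec()
    print('shift',np.round(s,3),'rot',np.round(r,4))
E
python3 - <<'E'
from h import *
delta([.48,-.10,.30],tool(82))
print(tool(82,25)[:,2])
E
```

```text
shift [ 10.605 -10.726  -1.534] rot [-4.0000e-04 -3.0000e-04 -1.1114e+00]
[ 0.41850537 -0.05881709 -0.90630779]
```

Request:
move_arm --motion "1 -1 -0.3 0 0 -0.11; 2 -2 -0.5 0 0 -0.22; 3 -3 -0.6 0 0 -0.33; 4 -4 -0.7 0 0 -0.44; 5 -5 -0.8 0 0 -0.55" --claw -1

```text
t: 0.98
ee_pos: [0.3398, -0.3864, 0.2711]
tool_rot: [2.846, 1.328, 0.001]
ft_force: [-0.3, 0.5, 0.0]
width: 0.0884
```

```bash
python3 - <<'E'
from h import *
delta([.48,-.10,.30],tool(82))
E
```

```text
shift [ 7.74  -1.914 -0.724] rot [ 8.000e-04  2.000e-04 -5.581e-01]
```

Request:
move_arm --motion "1.5 -0.4 -0.2 0 0 -0.12; 3 -0.8 -0.3 0 0 -0.24; 4.5 -1.2 -0.45 0 0 -0.36; 6 -1.5 -0.6 0 0 -0.48; 7.5 -1.9 -0.72 0 0 -0.56"

```text
t: 1.6
ee_pos: [0.4754, -0.108, 0.3002]
tool_rot: [2.368, 2.062, 0.001]
ft_force: [1.0, -0.5, 0.5]
width: 0.0878
```

Request:
move_arm --motion "0 0 0 0 0 0; 0 0 0 0 0 0"

```text
t: 1.85
ee_pos: [0.4744, -0.1097, 0.2995]
tool_rot: [2.371, 2.06, -0.001]
ft_force: [0.1, -0.2, -0.3]
width: 0.088
```

```bash
python3 - <<'E'
from h import *
st=state(); i=cam('wrist'); save(i,'w1.png'); np.save('w1.npy',[st,i],allow_pickle=True); print(st['ee_pos'],st['joint_vel'])
delta([.46,.08,.30],tool(90),st)
E
```

```text
[ 0.47443979 -0.10973527  0.29945225] [-3.74408440e-02  2.02387917e-04  5.83449091e-03 -1.20289398e-03
 -2.44548473e-05  4.90786962e-04]
shift [ 4.646 -1.02  -0.017] rot [-0.0003  0.0006 -0.1401]
```

View pics/w1.png

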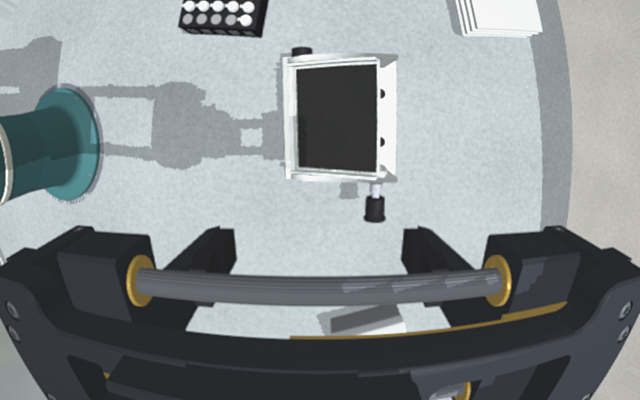

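The first near view shows the mat at (297–378, 66–172) and the knob at (375,208); the low front is to the left. I'll take a second wrist view for height.

Request:
move_arm --motion "-1 -0.5 0.6 0 0 0; -2.2 -1 1.2 0 0 0; -2.2 -1 1.2 0 0 0; -2.2 -1 1.2 0 0 0"

```text
t: 2.4
ee_pos: [0.4222, -0.1924, 0.2517]
tool_rot: [2.376, 2.055, 0.001]
ft_force: [-0.7, -0.7, 0.6]
width: 0.0882
```

```bash
python3 - <<'E'
from h import *
st=state(); i=cam('wrist'); save(i,'w2.png'); np.save('w2.npy',[st,i],allow_pickle=True); print(st['ee_pos'],st['joint_vel'].max())
ims=[]
for k,(y0,y1,x0,x1) in ((1,(40,230,260,420)),(2,(0,230,260,460))):
    im=cv2.imread(f'pics/w{k}.png')
    g=im.max(2); n,l,s,c=cv2.connectedComponentsWithStats((g<70).astype(np.uint8))
    for q in range(1,n):
        if s[q,4]>100 and s[q,1]+s[q,3]<260:
            cn=max(cv2.findContours((l==q).astype(np.uint8),0,2)[0],key=cv2.contourArea)
            print(k,s[q],c[q].round(1),cv2.approxPolyDP(cv2.convexHull(cn),2.5,True).reshape(-1,2).tolist())
    ims.append(cv2.resize(im[y0:y1,x0:x1],None,fx=2.2,fy=2.2,interpolation=cv2.INTER_CUBIC))
h=max(a.shape[0] for a in ims)
cv2.imwrite('pics/c2.png',np.hstack([cv2.copyMakeBorder(a,0,h-a.shape[0],0,0,0) for a in ims]))
E
```

```text
[ 0.42218069 -0.19239495  0.2517155 ] 0.035494186592325803
1 [ 179    0   89   37 1340] [228.9  21. ] [[267, 0], [260, 36], [194, 33], [179, 26], [182, 8]]
1 [292  48  19   8 115] [300.6  50.9] [[310, 49], [308, 53], [292, 55], [295, 48]]
1 [ 297   65   79  106 7912] [337.2 117.3] [[375, 65], [374, 170], [300, 166], [297, 70]]
1 [   4  126   74   55 1361] [ 34.9 147.8] [[76, 143], [77, 153], [14, 180], [4, 127], [30, 126]]
1 [  0 144   5  34 101] [  1.6 161.7] [[0, 144], [4, 177], [0, 172]]
1 [365 196  20  26 408] [374.3 209.5] [[367, 197], [383, 198], [382, 220], [365, 219]]
2 [ 331    0   96   92 8478] [378.4  45.2] [[422, 0], [426, 90], [333, 91], [331, 0]]
2 [   0   60   72   84 4942] [32.8 99.6] [[0, 60], [66, 66], [71, 101], [59, 133], [0, 143]]
2 [409 129  24  28 556] [421.3 142.9] [[412, 129], [431, 130], [431, 156], [409, 153]]
```

View pics/c2.png

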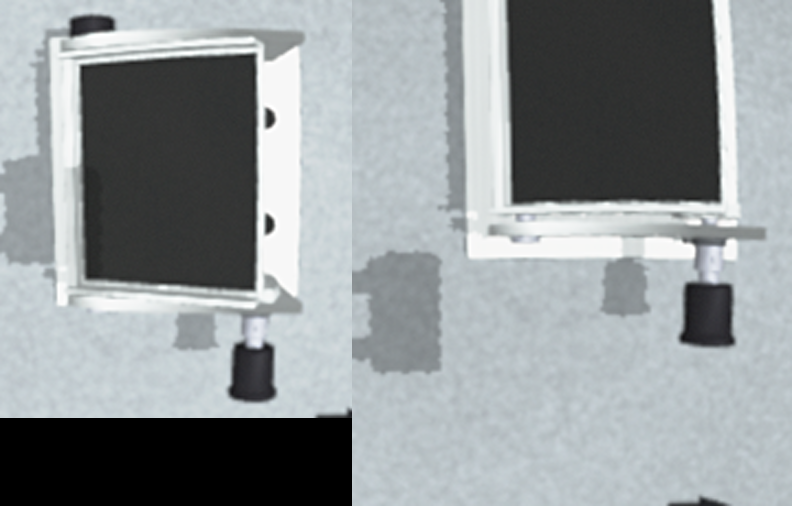

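```bash
python3 - <<'E'
from h import *
np.set_printoptions(precision=4,suppress=True)
(s1,i1),(s2,i2)=np.load('w1.npy',allow_pickle=True),np.load('w2.npy',allow_pickle=True)
def t(n,a,b):
    p,e=tri([wray(i1,s1,a),wray(i2,s2,b)]); print(n,p,np.round(e[0]*1e3,2)); return p
t('knob cen',(374.3,209.5),(421.3,142.9))
t('knob inner',(375,197),(421.5,129.2)); t('knob outer',(373.7,220.5),(420,155.5))
fr=t('FR',(299.8,166.7),(332.5,91.3)); rr=t('RR',(374.8,170.8),(426.5,90.8))
d=rr-fr; print('len',np.linalg.norm(d),'slope',np.degrees(np.arcsin(d[2]/np.linalg.norm(d))),'yaw',np.degrees(np.arctan2(d[1],d[0])))
for n,uv,z in (('FL',(296.5,69.5),fr[2]),('RL',(375.5,65),rr[2])): print(n,wplane(i1,s1,uv,z))
E
```

```text
knob cen [ 0.5353 -0.1721  0.0807] 0.13
knob inner [ 0.5387 -0.1579  0.0749] 0.11
knob outer [ 0.5326 -0.1856  0.0822] 0.73
FR [ 0.4495 -0.1071  0.0685] 0.87
RR [ 0.5368 -0.1175  0.108 ] 0.61
len 0.09642641439454695 slope 24.216870492201462 yaw -6.768160141936718
FL [0.464  0.0117 0.0685]
RL [0.5516 0.0002 0.108 ]
```

Yaw is about -7° and slope about 24° (25° given). The knob is at z≈0.077 and the mat foot near (0.457,-0.048,0.0685), with a few mm uncertainty up the slope that contact will settle. Now to the rack.

```bash
python3 - <<'E'
from h import *
delta([.51,.155,.22],tool(94))
E
```

```text
shift [8.896 0.92  0.806] rot [ 1.200e-03  1.000e-04 -2.129e-01]
```

Request:
move_arm --motion "1.5 0.1 0 0 0 -0.04; 3 0.3 0 0 0 -0.08; 4.5 0.5 0.1 0 0 -0.12; 6 0.6 0.3 0 0 -0.16; 7.5 0.8 0.5 0 0 -0.2"

```text
t: 3.08
ee_pos: [0.4974, 0.1045, 0.2328]
tool_rot: [2.15, 2.288, 0.004]
ft_force: [0.8, -0.3, 0.4]
width: 0.0884
```

Request:
move_arm --motion "1.4 0 0.3 0 0 -0.01; 1.4 0 0.3 0 0 -0.01; 1.4 0 0.3 0 0 -0.01"

```text
t: 3.45
ee_pos: [0.4934, 0.1578, 0.2201]
tool_rot: [2.141, 2.298, 0.001]
ft_force: [-0.1, 0.4, 0.5]
width: 0.088
```

```bash
python3 - <<'E'
from h import *
st=state(); i=cam('wrist'); save(i,'w3.png'); np.save('w3.npy',[st,i],allow_pickle=True); print(st['ee_pos'],st['joint_vel'].max())
E
```

```text
[0.49339136 0.15780529 0.22011131] 0.004542221736703278
```

View pics/w3.png

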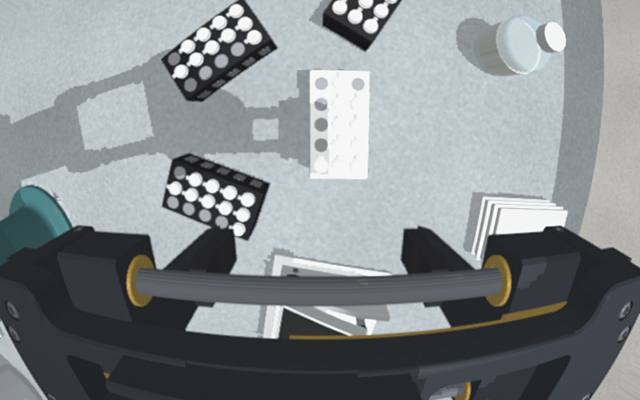

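The white rack is at (309–370, 70–179), clear all round; the nearest black rack at (215,195) is over 60 mm off.

```bash
python3 - <<'E'
from h import *
np.set_printoptions(precision=4,suppress=True)
st,i=np.load('w3.npy',allow_pickle=True)
p=i['pixels'][50:200,290:395]; m=(p.min(2)>225).astype(np.uint8); m=cv2.morphologyEx(m,cv2.MORPH_CLOSE,np.ones((9,9)))
n,l,s,c=cv2.connectedComponentsWithStats(m); q=1+s[1:,4].argmax(); cn=max(cv2.findContours((l==q).astype(np.uint8),0,2)[0],key=cv2.contourArea)
print(s[q]); h=cv2.approxPolyDP(cv2.convexHull(cn),3,True).reshape(-1,2)+[290,50]; print(h.tolist())
for z in (.05,): P=np.array([wplane(i,st,u,z)[:2] for u in h]); print(P, [np.linalg.norm(P[k]-P[k-1]).round(4) for k in range(len(P))])
E
```

```text
[  20   20   60  109 5106]
[[311, 70], [369, 72], [366, 178], [310, 177]]
[[0.4773 0.2669]
 [0.5361 0.27  ]
 [0.5427 0.1592]
 [0.4837 0.1561]] [np.float64(0.111), np.float64(0.0589), np.float64(0.1109), np.float64(0.0591)]
```

```bash
python3 - <<'E'
from h import *
delta([.510,.213,.022],tool(93.4))
E
```

```text
shift [1.368 0.502 4.956] rot [0.0011 0.0002 0.0101]
```

Request:
move_arm --motion "0.7 0.25 1 0 0 0.01; 1.37 0.5 2.2 0 0 0.01; 1.37 0.5 2.8 0 0 0.01; 1.37 0.5 3.4 0 0 0.01; 1.37 0.5 4 0 0 0.01"

```text
t: 4.12
ee_pos: [0.5105, 0.2117, 0.0595]
tool_rot: [2.157, 2.283, 0.002]
ft_force: [0.9, 0.4, 0.3]
width: 0.0881
```

Request:
move_arm --motion "0 0 0.5 0 0 0; 0 0 0.95 0 0 0; 0 0 0.95 0 0 0"

```text
t: 4.5
ee_pos: [0.5086, 0.2118, 0.0204]
tool_rot: [-2.156, -2.284, 0.004]
ft_force: [-0.5, 0.1, -0.6]
width: 0.088
```

```bash
python3 - <<'E'
from h import *
st=state(); print(st['ee_pos'],st['ft_force']); delta([.510,.213,.020],tool(93.4))
E
```

```text
[0.50860213 0.21184963 0.02037569] [-0.45022379  0.1210033  -0.58057238]
shift [0.027 0.037 0.009] rot [-0.0025  0.0008 -0.0019]
```

Request:
move_arm --motion "0 0 0 0 0 0; 0 0 0 0 0 0; 0 0 0 0 0 0; 0 0 0 0 0 0; 0 0 0 0 0 0" --claw 1 --force 25

```text
t: 5.12
ee_pos: [0.5101, 0.2135, 0.0224]
tool_rot: [2.154, 2.286, 0.002]
ft_force: [-0.9, -0.0, 5.6]
width: 0.06
```

Request:
move_arm --motion "0 0 -0.8 0 0 0; 0 0 -1.8 0 0 0; 0 0 -2.8 0 0 0; 0 0 -3.8 0 0 0; 0 0 -3.8 0 0 0"

```text
t: 5.75
ee_pos: [0.5115, 0.2141, 0.1767]
tool_rot: [2.153, 2.284, 0.01]
ft_force: [0.5, 0.2, -2.2]
width: 0.0596
```

```bash
python3 - <<'E'
from h import *
np.set_printoptions(precision=4,suppress=True)
st=state(); print(st['ee_pos'],st['ft_force'],st['width'])
# seat estimate
Y=-7.; a=np.radians(25); Z=R.from_euler('z',Y,degrees=True).as_matrix()
ex=Z@[np.cos(a),0,np.sin(a)]; ez=Z@[-np.sin(a),0,np.cos(a)]; ey=Z@[0,1,0]
S=np.array([.4568,-.0477,.0685]); h=.0205
for up,out in ((.055,.10),(.042,.03)):
    p=S+ex*up+ez*(out+h); print(p); delta(p,tool(83,25,Y),st)
i=cam('side'); save(i,'s1.png')
E
```

```text
[0.5115 0.2141 0.1767] [ 0.4529  0.2141 -2.2102] 0.05960824191802303
[ 0.4557 -0.0476  0.201 ]
shift [-6.448 -1.774 -0.63 ] rot [-0.4289 -0.0421  0.1777]
[ 0.4734 -0.0497  0.132 ]
shift [-6.532 -1.347  1.096] rot [-0.4289 -0.0421  0.1777]
```

Request:
move_arm --motion "-1.4 -0.4 -0.3 -0.05 0 0.02; -2.8 -0.8 -0.6 -0.15 -0.01 0.06; -4.2 -1.2 -0.63 -0.25 -0.02 0.1; -5.4 -1.5 -0.63 -0.35 -0.03 0.15; -6.45 -1.77 -0.63 -0.429 -0.042 0.178"

```text
t: 6.42
ee_pos: [0.451, -0.0495, 0.195]
tool_rot: [2.091, 1.849, 0.398]
ft_force: [0.0, -0.8, -1.9]
width: 0.0599
```

Request:
move_arm --motion "0 0 0 0 0 0; 0 0 0 0 0 0"

```text
t: 6.68
ee_pos: [0.4529, -0.0483, 0.1968]
tool_rot: [2.092, 1.85, 0.398]
ft_force: [-0.1, -0.3, -1.2]
width: 0.0598
```

```bash
cat >> h.py <<'E'
Y=-7.; _a=np.radians(25); _Z=R.from_euler('z',Y,degrees=True).as_matrix()
ex=_Z@[np.cos(_a),0,np.sin(_a)]; ez=_Z@[-np.sin(_a),0,np.cos(_a)]; ey=_Z@[0,1,0]
S=np.array([.4568,-.0477,.0685]); h=.0222
def seat(st):
    d=st['ee_pos']-S; f=st['ft_force']; return np.round([d@ex*1e3,d@ey*1e3,d@ez*1e3-h*1e3],1),np.round([f@ex,f@ey,f@ez],2)
E
python3 - <<'E'
from h import *
np.set_printoptions(precision=4,suppress=True)
st=state(); print(st['ee_pos'],seat(st)); delta(S+ex*.042+ez*(.015+h),tool(83,25,Y),st)
i=cam('side'); save(i,'s2.png'); i=cam('scene'); save(i,'sc2.png')
a=cv2.imread('pics/s2.png')[120:280,270:420]; b=cv2.imread('pics/sc2.png')[90:250,270:420]
cv2.imwrite('pics/c3.png',cv2.resize(np.hstack([a,b]),None,fx=2.6,fy=2.6,interpolation=cv2.INTER_CUBIC))
E
```

```text
[ 0.4529 -0.0483  0.1968] (array([50.8, -1. , 95.7]), array([-0.53, -0.27, -1.03]))
shift [ 0.031 -0.2    2.019] rot [-0.0094  0.0026  0.    ]
```

View pics/c3.png

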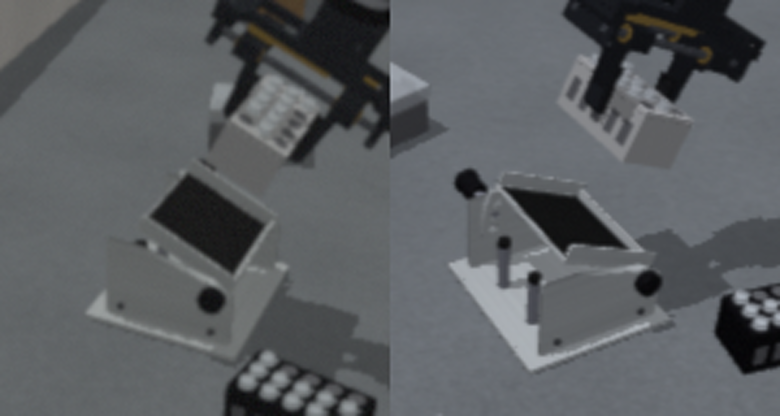

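The rack is held caps up and parallel to the tray, above it. Descending square to the mat.

Request:
move_arm --motion "0 -0.1 0.7 0 0 0; 0.03 -0.2 1.4 0 0 0; 0.03 -0.2 2 0 0 0; 0.03 -0.2 2 0 0 0"

```text
t: 7.28
ee_pos: [0.4791, -0.0492, 0.1202]
tool_rot: [2.091, 1.855, 0.397]
ft_force: [-0.8, -0.5, -2.7]
width: 0.0599
```

```bash
python3 - <<'E'
from h import *
st=state(); print(st['ee_pos'],seat(st),st['joint_vel'].round(3)); delta(S+ex*.042+ez*(.0+h),tool(83,25,Y),st)
E
```

```text
[ 0.47909663 -0.04916336  0.12016991] (array([42.1,  1.3, 15.2]), array([-1.8, -0.6, -2.1])) [-0.007 -0.044 -0.019 -0.     0.021  0.002]
shift [-0.031  0.003  0.38 ] rot [-0.0117  0.0013  0.0032]
```

Request:
move_arm --motion "-0.03 0 0.1 -0.011 0 0; -0.03 0 0.2 -0.011 0 0; -0.03 0 0.25 -0.011 0 0; -0.03 0 0.25 -0.011 0 0"

```text
t: 7.78
ee_pos: [0.484, -0.0526, 0.1139]
tool_rot: [2.082, 1.842, 0.411]
ft_force: [-0.5, 0.2, -1.8]
width: 0.0598
```

```bash
python3 - <<'E'
from h import *
st=state(); print(seat(st))
E
```

```text
(array([44.2, -1.5,  7.3]), array([-1.17,  0.14, -1.4 ]))
```

Request:
move_arm --motion "0 0 0.05 0 0 0; 0 0 0.1 0 0 0; 0 0 0.1 0 0 0"

```text
t: 8.15
ee_pos: [0.4855, -0.0527, 0.1097]
tool_rot: [2.082, 1.843, 0.41]
ft_force: [0.6, -0.2, -1.9]
width: 0.0595
```

```bash
python3 - <<'E'
from h import *
st=state(); print(seat(st)); delta(S+ex*.042+ez*(.0+h),tool(83,25,Y),st)
E
```

```text
(array([43.8, -1.5,  2.9]), array([-0.25, -0.14, -1.93]))
shift [ 0.037 -0.044  0.072] rot [0.0047 0.0028 0.0009]
```

Request:
move_arm --motion "0.02 0 0.03 0 0 0; 0.02 0 0.05 0 0 0; 0.02 0 0.05 0 0 0"

```text
t: 8.52
ee_pos: [0.4865, -0.052, 0.1081]
tool_rot: [2.082, 1.843, 0.41]
ft_force: [-0.0, -0.2, -1.6]
width: 0.0596
```

```bash
python3 - <<'E'
from h import *
st=state(); print(seat(st))
E
```

```text
(array([44. , -0.6,  1. ]), array([-0.67, -0.25, -1.41]))
```

Request:
move_arm --motion "0 0 0.03 0 0 0; 0 0 0.05 0 0 0; 0 0 0.05 0 0 0"

```text
t: 8.9
ee_pos: [0.4873, -0.0521, 0.1062]
tool_rot: [2.082, 1.843, 0.41]
ft_force: [-0.3, -0.6, -2.0]
width: 0.0597
```

```bash
python3 - <<'E'
from h import *
st=state(); print(seat(st))
E
```

```text
(array([43.9, -0.6, -1. ]), array([-1.11, -0.63, -1.73]))
```

Request:
move_arm --motion "0 0 0.03 0 0 0; 0 0 0.06 0 0 0; 0 0 0.06 0 0 0"

```text
t: 9.28
ee_pos: [0.4883, -0.0523, 0.1054]
tool_rot: [2.081, 1.844, 0.409]
ft_force: [-12.4, 0.7, 15.8]
width: 0.0596
```

```bash
python3 - <<'E'
from h import *
st=state(); print(seat(st))
E
```

```text
(array([44.4, -0.8, -2.2]), array([-4.55, -0.77, 19.52]))
```

Request:
move_arm --motion "0 0 0.03 0 0 0; 0 0 0.05 0 0 0; 0 0 0.05 0 0 0"

```text
t: 9.65
ee_pos: [0.4889, -0.0524, 0.1048]
tool_rot: [2.081, 1.844, 0.409]
ft_force: [-25.0, 2.8, 30.5]
width: 0.0599
```

```bash
python3 - <<'E'
from h import *
st=state(); print(seat(st))
E
```

```text
(array([44.8, -0.8, -3.1]), array([-9.9 , -0.26, 38.26]))
```

Request:
move_arm --motion "0 0 -0.05 0 0 0; 0 -0.05 -0.05 0 0 0; 0 -0.15 -0.05 0 0 0; 0 -0.2 -0.05 0 0 0; 0 -0.2 -0.05 0 0 0"

```text
t: 10.28
ee_pos: [0.4833, -0.0518, 0.1027]
tool_rot: [2.079, 1.84, 0.414]
ft_force: [0.1, -0.9, 6.9]
width: 0.0598
```

```bash
python3 - <<'E'
from h import *
st=state(); print(seat(st)); delta(S+ex*.042+ez*(.0+h),tool(83,25,Y),st)
E
```

```text
(array([38.8, -0.8, -2.6]), array([ 3.11, -0.87,  6.16]))
shift [ 0.019  0.081 -0.063] rot [0.01   0.0031 0.001 ]
```

Request:
move_arm --motion "0 -0.07 0 0.005 0 0; 0 -0.14 0 0.01 0 0; 0 -0.2 0 0.01 0 0; 0 -0.2 0 0.01 0 0"

```text
t: 10.78
ee_pos: [0.4768, -0.051, 0.0998]
tool_rot: [2.084, 1.844, 0.407]
ft_force: [0.5, 1.1, 7.4]
width: 0.0599
```

```bash
python3 - <<'E'
from h import *
st=state(); print(seat(st)); delta(S+ex*.042+ez*(.0+h),tool(83,25,Y),st)
E
```

```text
(array([31.6, -0.8, -2.4]), array([3.43, 1.11, 6.54]))
shift [ 0.02  0.26 -0.06] rot [0.0017 0.0032 0.001 ]
```

Request:
move_arm --motion "0 -0.04 0 0 0 0; 0 -0.08 0 0 0 0; 0 -0.08 0 0 0 0"

```text
t: 11.15
ee_pos: [0.474, -0.0507, 0.0985]
tool_rot: [2.084, 1.844, 0.407]
ft_force: [0.5, -0.5, 6.6]
width: 0.0599
```

```bash
python3 - <<'E'
from h import *
st=state(); print(seat(st)); delta(S+ex*.042+ez*(.0+h),tool(83,25,Y),st)
E
```

```text
(array([28.5, -0.9, -2.4]), array([ 3.3 , -0.46,  5.79]))
shift [ 0.021  0.337 -0.058] rot [0.0019 0.0032 0.001 ]
```

Request:
move_arm --motion "0 -0.04 0 0 0 0; 0 -0.08 0 0 0 0; 0 -0.08 0 0 0 0"

```text
t: 11.52
ee_pos: [0.4733, -0.0507, 0.0986]
tool_rot: [2.083, 1.839, 0.412]
ft_force: [9.1, -1.1, 2.8]
width: 0.0599
```

```bash
python3 - <<'E'
from h import *
st=state(); print(seat(st))
E
```

```text
(array([27.9, -0.9, -2. ]), array([ 9.5 , -0.03, -1.35]))
```

Request:
move_arm --motion "0 -0.03 0 0 0 0; 0 -0.06 0 0 0 0; 0 -0.06 0 0 0 0"

```text
t: 11.9
ee_pos: [0.4728, -0.0508, 0.0988]
tool_rot: [2.079, 1.838, 0.414]
ft_force: [12.5, -2.6, 0.6]
width: 0.0598
```

```bash
python3 - <<'E'
from h import *
st=state(); print(seat(st))
E
```

```text
(array([27.6, -1.1, -1.6]), array([11.75, -1.09, -4.81]))
```

Lip contact at 28 mm. I'll relax the push, press lightly onto the mat and check the tilt before release.

Request:
move_arm --motion "0 0.07 0.02 0 0 0; 0 0.07 0.04 0 0 0; 0 0.07 0.04 0 0 0"

```text
t: 12.28
ee_pos: [0.4735, -0.0509, 0.0981]
tool_rot: [2.083, 1.842, 0.409]
ft_force: [-8.8, -0.9, 23.6]
width: 0.0596
```

```bash
python3 - <<'E'
from h import *
st=state(); print(seat(st)); delta(S+ex*.042+ez*(.0+h),tool(83,25,Y),st)
E
```

```text
(array([27.9, -1.1, -2.5]), array([ 2.14, -1.92, 25.01]))
shift [ 0.027  0.353 -0.062] rot [ 0.0043  0.0034 -0.    ]
```

Request:
move_arm --motion "0 -0.03 -0.025 0 0 0; 0 -0.03 -0.025 0 0 0"

```text
t: 12.52
ee_pos: [0.4732, -0.0508, 0.0983]
tool_rot: [2.081, 1.839, 0.412]
ft_force: [6.8, -2.1, 4.9]
width: 0.0596
```

Request:
move_arm --motion "0 0 0 0 0 0; 0 0 0 0 0 0; 0 0 0 0 0 0; 0 0 0 0 0 0" --claw -1

```text
t: 13.02
ee_pos: [0.4666, -0.0495, 0.0925]
tool_rot: [2.09, 1.85, 0.4]
ft_force: [0.1, 0.1, 0.6]
width: 0.0878
```

Request:
move_arm --motion "0 0 -0.4 0 0 0; 0 0 -1 0 0 0; 0 0 -1.8 0 0 0; 0 0 -2.6 0 0 0; 0 0 -2.6 0 0 0"

```text
t: 13.65
ee_pos: [0.4258, -0.0443, 0.1907]
tool_rot: [2.085, 1.845, 0.406]
ft_force: [-0.3, -0.2, 0.1]
width: 0.0884
```

```bash
python3 - <<'E'
from h import *
np.set_printoptions(precision=4,suppress=True)
st=state(); print(st['ee_pos'],seat(st),st['width'])
i=cam('side'); save(i,'s3.png'); w=cam('wrist'); save(w,'w4.png'); np.save('w4.npy',[st,w],allow_pickle=True)
a=cv2.resize(cv2.imread('pics/s3.png')[150:280,290:410],None,fx=3,fy=3,interpolation=cv2.INTER_CUBIC); b=cv2.imread('pics/w4.png')[0:390,120:520]
cv2.imwrite('pics/c4.png',np.hstack([a,b]))
delta([.44,-.17,.22],tool(83,0,Y),st)
E
```

```text
[ 0.4258 -0.0443  0.1907] (array([ 23.4,  -0.4, 101.7]), array([-0.23, -0.22,  0.23])) 0.08839140586008742
shift [-3.077  0.972 -0.343] rot [0.4367 0.0033 0.0004]
```

View pics/c4.png

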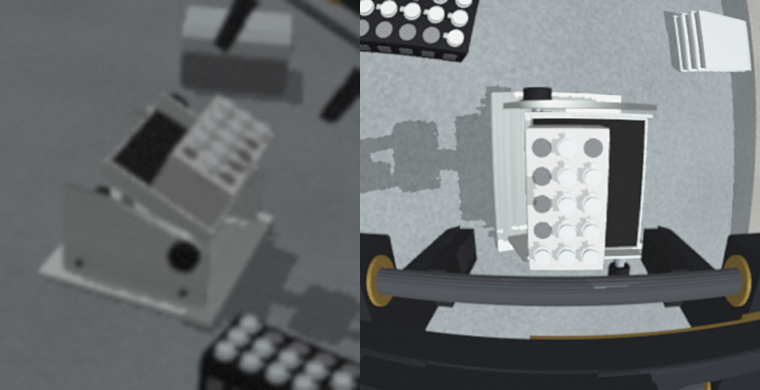

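The picture shows the rack flat on the mat against the lip at wrist crop x≈527, between the flanges, caps up, released with the tray still locked. Next: hover over the knob, tilting the body outward 15° for clearance.

```bash
cat >> h.py <<'E'
G=np.array([.5355,-.170,.077]); MK=tool(83,0,Y,15)
def knob(back): return G+MK[:,2]*(.0187-back)
E
python3 - <<'E'
from h import *
st=state()
print(knob(.11)); delta(knob(.11),MK,st); delta([.45,-.15,.22],tool(83,10,Y,5),st)
E
```

```text
[ 0.53262021 -0.19345404  0.16518903]
shift [-3.374  2.615  1.829] rot [0.4287 0.2607 0.0569]
shift [-2.552  1.205 -0.33 ] rot [0.2565 0.0865 0.0268]
```

Request:
move_arm --motion "-1 0.4 -0.3 0.08 0.03 0.01; -2 0.9 -0.4 0.18 0.06 0.02; -2.7 1.3 -0.2 0.26 0.1 0.03; -3 1.8 0.4 0.33 0.18 0.04; -3.37 2.6 1.3 0.429 0.26 0.057"

```text
t: 14.38
ee_pos: [0.5238, -0.1931, 0.1831]
tool_rot: [-2.211, -1.952, -0.29]
ft_force: [0.9, -0.2, 0.5]
width: 0.0883
```

Request:
move_arm --motion "0 0 0 0 0 0; 0 0 0 0 0 0; 0 0 0 0 0 0"

```text
t: 14.75
ee_pos: [0.5231, -0.1915, 0.1864]
tool_rot: [-2.214, -1.96, -0.292]
ft_force: [-0.0, 0.0, 0.1]
width: 0.0882
```

```bash
python3 - <<'E'
from h import *
np.set_printoptions(precision=4,suppress=True)
st=state(); print(st['ee_pos']); delta(knob(.11),MK,st)
w=cam('wrist'); save(w,'w5.png'); np.save('w5.npy',[st,w],allow_pickle=True)
im=cv2.imread('pics/w5.png'); cv2.imwrite('pics/c5.png',im[60:400,120:520])
E
```

```text
[ 0.5231 -0.1915  0.1864]
shift [-0.155  0.241  0.509] rot [0.0024 0.0019 0.0008]
```

View pics/c5.png

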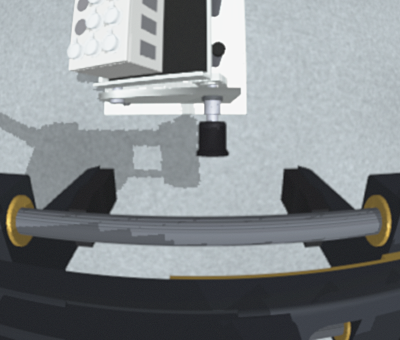

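Knob at crop (214,138), i.e. full image (334,198), clear between the fingers. Triangulating from three views.

```bash
python3 - <<'E'
from h import *
np.set_printoptions(precision=4,suppress=True)
st,i=np.load('w5.npy',allow_pickle=True); (s1,i1),(s2,i2)=np.load('w1.npy',allow_pickle=True),np.load('w2.npy',allow_pickle=True)
p=i['pixels'][172:225,310:360]; m=(p.max(2)<80).astype(np.uint8)
n,l,s,c=cv2.connectedComponentsWithStats(m); q=1+s[1:,4].argmax(); b=s[q]; print(b,c[q]+[310,172])
rows=[np.where(l[r]==q)[0] for r in range(b[1],b[1]+b[3])]
for k,r in enumerate(rows[::4]): print(172+b[1]+4*k, r.min()+310,r.max()+310)
cen=c[q]+[310,172]; print(tri([wray(i,st,cen),wray(i1,s1,(374.3,209.5)),wray(i2,s2,(421.3,142.9))]))
inn=(rows[2].mean()+310,172+b[1]); out=(rows[-2].mean()+310,172+b[1]+b[3])
for z in (.077,.089): print(z,wplane(i,st,inn,z),wplane(i,st,cen,z),wplane(i,st,out,z))
E
```

```text
[  7  10  31  34 932] [331.941  198.9067]
182 320 343
186 319 345
190 319 345
194 319 345
198 319 345
202 319 345
206 319 345
210 318 346
214 317 347
(array([ 0.5359, -0.1722,  0.0794]), [np.float64(0.0007673259141905123), np.float64(0.0005464478479717234), np.float64(0.0003157096681850169)])
0.077 [ 0.5381 -0.1573  0.077 ] [ 0.5367 -0.1719  0.077 ] [ 0.5349 -0.1867  0.077 ]
0.089 [ 0.5376 -0.1576  0.089 ] [ 0.5362 -0.1716  0.089 ] [ 0.5345 -0.1857  0.089 ]
```

```bash
sed -i 's/^G=.*/G=np.array([.5366,-.1705,.0765]); MK=tool(83,0,Y,15)/' h.py; python3 - <<'E'
from h import *
delta(knob(0),MK); delta(knob(.04),MK)
E
```

```text
shift [-0.165  0.254  3.293] rot [0.004  0.0026 0.0013]
shift [-0.168  0.258  2.293] rot [0.004  0.0026 0.0013]
```

Request:
move_arm --motion "-0.17 0.26 0.8 0 0 0; -0.17 0.26 1.6 0.004 0.003 0; -0.17 0.26 2.3 0.004 0.003 0; -0.17 0.26 2.9 0.004 0.003 0; -0.17 0.26 3.3 0.004 0.003 0"

```text
t: 15.42
ee_pos: [0.5373, -0.1655, 0.0577]
tool_rot: [-2.211, -1.959, -0.292]
ft_force: [0.7, -0.1, 0.1]
width: 0.088
```

Request:
move_arm --motion "0 0 0 0 0 0; 0 0 0 0 0 0"

```text
t: 15.68
ee_pos: [0.5381, -0.1666, 0.0574]
tool_rot: [-2.211, -1.957, -0.291]
ft_force: [0.2, -0.7, 0.8]
width: 0.0882
```

```bash
python3 - <<'E'
from h import *
st=state(); print(st['ft_force']); delta(knob(0),MK,st)
E
```

```text
[ 0.21849303 -0.74068964  0.81626648]
shift [ 0.025 -0.025 -0.019] rot [-0.0012 -0.0012  0.0005]
```

Within 1 mm. Close on the knob.

Request:
move_arm --motion "0.02 -0.02 0 0 0 0; 0.02 -0.02 0 0 0 0; 0.02 -0.02 0 0 0 0; 0.02 -0.02 0 0 0 0; 0.02 -0.02 0 0 0 0" --claw 1 --force 45

```text
t: 16.3
ee_pos: [0.5365, -0.1653, 0.0557]
tool_rot: [-2.209, -1.955, -0.289]
ft_force: [-0.2, -0.2, 1.7]
width: 0.0402
```

Request:
move_arm --motion "0 0 0 0 0 0; 0 0 0 0 0 0"

```text
t: 16.55
ee_pos: [0.5381, -0.1655, 0.0559]
tool_rot: [-2.212, -1.955, -0.293]
ft_force: [5.8, 0.5, -4.9]
width: 0.0219
```

```bash
python3 - <<'E'
from h import *
st=state(); print(st['ft_force'],st['width']); M=R.from_rotvec(st['tool_rot']).as_matrix(); print('pull 10mm',M.T@(-ey)*10/40)
print((st['ee_pos']-S)@ey)
E
```

```text
[ 5.84899167  0.4852656  -4.88267594] 0.021855024882309365
pull 10mm [-2.41359118e-01  1.71228557e-04 -6.51593973e-02]
-0.10703002859552739
```

Request:
move_arm --motion "0 0 0 0 0 0; 0 0 0 0 0 0"

```text
t: 16.8
ee_pos: [0.5381, -0.1655, 0.0558]
tool_rot: [-2.212, -1.956, -0.292]
ft_force: [4.7, 0.3, -4.2]
width: 0.0218
```

```bash
python3 - <<'E'
from h import *
st=state(); print(st['ft_force'],st['width'],st['ee_pos'])
i=cam('wrist'); save(i,'w6.png'); cv2.imwrite('pics/c6.png',cv2.resize(i['pixels'][100:330,200:460,::-1],None,fx=2,fy=2))
E
```

```text
[ 4.73974919  0.3424653  -4.18214692] 0.021792628433816543 [ 0.53812678 -0.1655316   0.05581929]
```

View pics/c6.png

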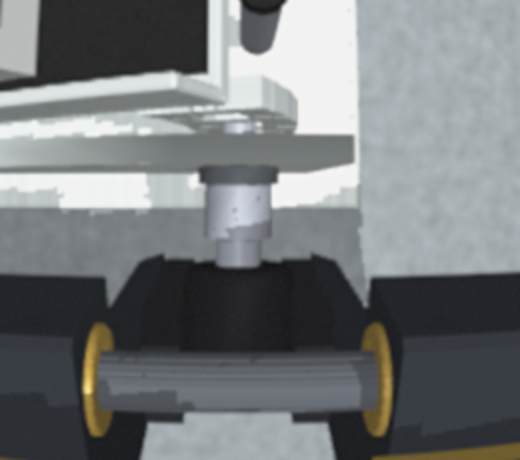

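The knob sits between both pads (crop 237,310), the grip is steady. Pulling.

Request:
move_arm --motion "-0.08 0 -0.02 0 0 0; -0.16 0 -0.04 0 0 0; -0.24 0 -0.065 0 0 0; -0.32 0 -0.085 0 0 0; -0.32 0 -0.085 0 0 0"

```text
t: 17.48
ee_pos: [0.5368, -0.176, 0.0558]
tool_rot: [-2.209, -1.952, -0.296]
ft_force: [8.8, 9.7, -3.5]
width: 0.0216
```

```bash
python3 - <<'E'
from h import *
st=state(); print(st['ft_force']@ey,st['width'],(st['ee_pos']-S)@ey)
E
```

```text
10.69229758525304 0.02162123695126259 -0.11759398810223376
```

Request:
move_arm --motion "-0.05 0 -0.013 0 0 0; -0.09 0 -0.024 0 0 0; -0.09 0 -0.024 0 0 0"

```text
t: 17.85
ee_pos: [0.5364, -0.1791, 0.0558]
tool_rot: [-2.208, -1.952, -0.297]
ft_force: [9.1, 9.9, -3.3]
width: 0.0217
```

```bash
python3 - <<'E'
from h import *
st=state(); print(st['ft_force']@ey,st['ft_force'],st['width'],(st['ee_pos']-S)@ey)
E
```

```text
10.892650419256508 [ 9.14780346  9.85124329 -3.28502328] 0.021679845477550364 -0.12072406074713696
```

Request:
move_arm --motion "-0.03 0 -0.008 0 0 0; -0.05 0 -0.013 0 0 0; -0.05 0 -0.013 0 0 0"

```text
t: 18.23
ee_pos: [0.5362, -0.1795, 0.0558]
tool_rot: [-2.207, -1.949, -0.299]
ft_force: [11.4, 14.8, -3.8]
width: 0.0216
```

```bash
python3 - <<'E'
from h import *
st=state(); print(st['ft_force']@ey,st['ft_force'],st['width'],(st['ee_pos']-S)@ey)
E
```

```text
16.116872999394168 [11.35968688 14.84311374 -3.84840174] 0.02157485579421281 -0.12114393205085001
```

End stop reached: 14.1 mm travel, force jumps. Slightly more margin, then hold while the tray sinks.

Request:
move_arm --motion "-0.03 0 -0.008 0 0 0; -0.03 0 -0.008 0 0 0; -0.03 0 -0.008 0 0 0; -0.03 0 -0.008 0 0 0; -0.03 0 -0.008 0 0 0"

```text
t: 18.85
ee_pos: [0.5362, -0.1796, 0.0558]
tool_rot: [-2.206, -1.948, -0.301]
ft_force: [12.7, 18.9, -3.7]
width: 0.022
```

Request:
move_arm --motion "0 0 0 0 0 0; 0 0 0 0 0 0; 0 0 0 0 0 0; 0 0 0 0 0 0; 0 0 0 0 0 0"

```text
t: 19.48
ee_pos: [0.5362, -0.1796, 0.0558]
tool_rot: [-2.206, -1.948, -0.301]
ft_force: [12.9, 20.0, -4.4]
width: 0.0218
```

Request:
move_arm --motion "0 0 0 0 0 0; 0 0 0 0 0 0; 0 0 0 0 0 0; 0 0 0 0 0 0; 0 0 0 0 0 0"

```text
t: 20.1
ee_pos: [0.5362, -0.1796, 0.0558]
tool_rot: [-2.206, -1.948, -0.301]
ft_force: [11.5, 18.2, -3.7]
width: 0.0216
```

Request:
move_arm --motion "0 0 0 0 0 0; 0 0 0 0 0 0; 0 0 0 0 0 0; 0 0 0 0 0 0; 0 0 0 0 0 0"

```text
t: 20.72
ee_pos: [0.5362, -0.1796, 0.0558]
tool_rot: [-2.206, -1.948, -0.301]
ft_force: [11.6, 18.3, -3.5]
width: 0.0217
```

Request:
move_arm --motion "0 0 0 0 0 0; 0 0 0 0 0 0; 0 0 0 0 0 0; 0 0 0 0 0 0; 0 0 0 0 0 0"

```text
t: 21.35
ee_pos: [0.5362, -0.1796, 0.0558]
tool_rot: [-2.206, -1.948, -0.301]
ft_force: [11.4, 19.3, -2.9]
width: 0.0218
```

Request:
move_arm --motion "0 0 0 0 0 0; 0 0 0 0 0 0; 0 0 0 0 0 0; 0 0 0 0 0 0; 0 0 0 0 0 0"

```text
t: 21.98
ee_pos: [0.5362, -0.1796, 0.0558]
tool_rot: [-2.206, -1.948, -0.301]
ft_force: [12.3, 18.6, -3.3]
width: 0.0217
```

Request:
move_arm --motion "0 0 0 0 0 0; 0 0 0 0 0 0; 0 0 0 0 0 0; 0 0 0 0 0 0; 0 0 0 0 0 0"

```text
t: 22.6
ee_pos: [0.5362, -0.1796, 0.0558]
tool_rot: [-2.206, -1.948, -0.301]
ft_force: [12.1, 19.0, -3.2]
width: 0.0222
```

Request:
move_arm --motion "0 0 0 0 0 0; 0 0 0 0 0 0; 0 0 0 0 0 0; 0 0 0 0 0 0; 0 0 0 0 0 0"

```text
t: 23.22
ee_pos: [0.5362, -0.1796, 0.0558]
tool_rot: [-2.206, -1.948, -0.301]
ft_force: [12.9, 19.2, -3.3]
width: 0.0217
```

```bash
python3 - <<'E'
from h import *
st=state(); print(st['t'],st['ft_force']@ey,st['ft_force'],st['width'],(st['ee_pos']-S)@ey)
i=cam('side'); save(i,'s7.png'); j=cam('scene'); save(j,'sc7.png')
a=cv2.imread('pics/s7.png')[150:280,290:410]; b=cv2.imread('pics/sc7.png')[110:240,270:400]
cv2.imwrite('pics/c7.png',cv2.resize(np.hstack([a,b]),None,fx=3.1,fy=3.1,interpolation=cv2.INTER_CUBIC))
E
```

```text
23.225 20.588490506158383 [12.89900612 19.15930767 -3.32173517] 0.021675745658842095 -0.12121756516946879
```

View pics/c7.png

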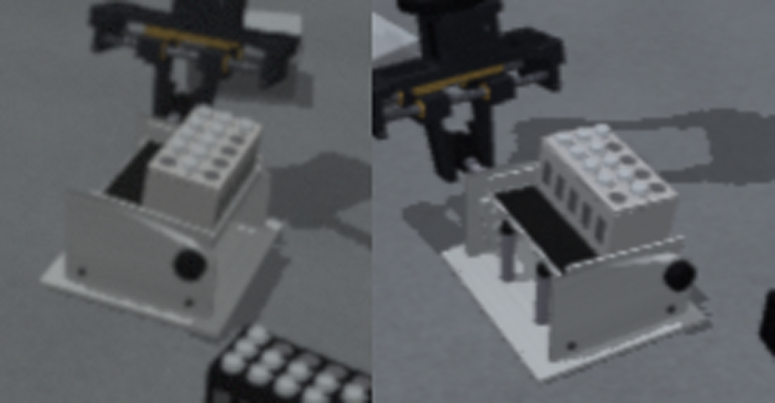

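The tray has sunk almost to its posts (crop 507,228 and 543,268), rack in place. I'll wait 2.5 s more and check that nothing still moves and what the slope is.

Request:
move_arm --motion "0 0 0 0 0 0; 0 0 0 0 0 0; 0 0 0 0 0 0; 0 0 0 0 0 0; 0 0 0 0 0 0"

```text
t: 23.95
ee_pos: [0.5362, -0.1796, 0.0558]
tool_rot: [-2.206, -1.948, -0.301]
ft_force: [11.8, 18.4, -3.7]
width: 0.0219
```

Request:
move_arm --motion "0 0 0 0 0 0; 0 0 0 0 0 0; 0 0 0 0 0 0; 0 0 0 0 0 0; 0 0 0 0 0 0"

```text
t: 24.58
ee_pos: [0.5362, -0.1796, 0.0558]
tool_rot: [-2.206, -1.948, -0.301]
ft_force: [12.0, 17.5, -3.4]
width: 0.0217
```

Request:
move_arm --motion "0 0 0 0 0 0; 0 0 0 0 0 0; 0 0 0 0 0 0; 0 0 0 0 0 0; 0 0 0 0 0 0"

```text
t: 25.2
ee_pos: [0.5361, -0.1795, 0.0558]
tool_rot: [-2.206, -1.948, -0.301]
ft_force: [11.6, 18.4, -4.2]
width: 0.0215
```

Request:
move_arm --motion "0 0 0 0 0 0; 0 0 0 0 0 0; 0 0 0 0 0 0; 0 0 0 0 0 0; 0 0 0 0 0 0"

```text
t: 25.82
ee_pos: [0.5362, -0.1796, 0.0558]
tool_rot: [-2.206, -1.948, -0.301]
ft_force: [11.5, 18.8, -4.3]
width: 0.0215
```

```bash
python3 - <<'E'
from h import *
np.set_printoptions(precision=4,suppress=True)
st=state(); print(st['t'],st['ft_force']@ey,st['width'],(st['ee_pos']-S)@ey)
j=cam('scene'); save(j,'sc8.png'); i=cam('side'); save(i,'s8.png')
for a,b in (('sc7','sc8'),('s7','s8')):
    d=cv2.absdiff(cv2.imread(f'pics/{a}.png'),cv2.imread(f'pics/{b}.png'))[110:290,270:420]; print(a,'diff max/mean',d.max(),d.mean())
# mat: rear edge predicted for 5 vs 15 deg slope about the hinge, drawn in scene
im=cv2.imread('pics/sc8.png'); Z=_Z if 0 else R.from_euler('z',Y,degrees=True).as_matrix()
C=np.array([.4568,-.0477,0])-Z@[-.0535,0,0]
for s,col in ((5,(0,0,255)),(15,(0,255,0))):
    a=np.radians(s); P=[C+Z@(np.array([-.050,y,.060])+np.array([np.cos(a),0,np.sin(a)])*.0975+np.array([-np.sin(a),0,np.cos(a)])*.0085) for y in (-.06,.06)]
    u=proj(j,P); print(s,u.tolist()); cv2.line(im,*[tuple(int(round(v)) for v in q) for q in u],col,1)
cv2.imwrite('pics/c8.png',cv2.resize(im[140:240,280:400],None,fx=5,fy=5,interpolation=cv2.INTER_NEAREST))
E
```

```text
25.825 20.09187743448829 0.02151698096646001 -0.12123258687242179
sc7 diff max/mean 5 0.36728395061728397
s7 diff max/mean 11 0.9130617283950617
5 [[309.84038803075003, 172.39922429859743], [333.2030048016699, 199.38240456590697]]
15 [[311.4350350634076, 166.80413417966113], [335.16487259281394, 193.5614121671989]]
```

View pics/c8.png

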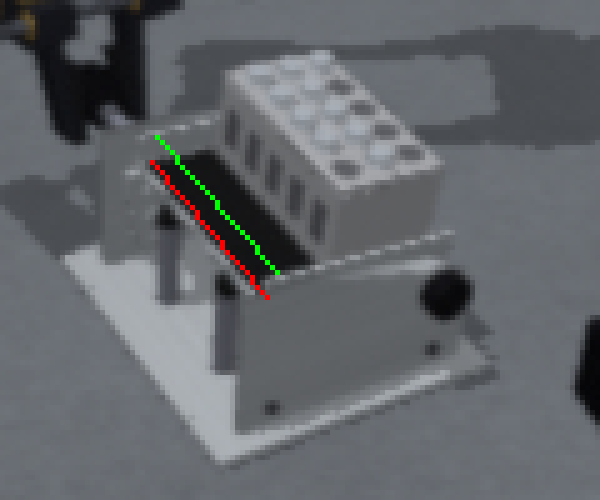

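The 5° line (red) lies on the mat's rear edge, the 15° line (green) is well off it, and nothing has moved between the two times. The rack sits at the lip and the plunger is held at its stop. Handing in.

```bash
python3 -c "
from h import *
print(sign_off())"
```

```text
the job is handed in; nothing more can be done
None
```

The job is handed in. The white rack sits caps up on the tray, and the tray sank by itself to its bottom stops. The arm still holds the plunger fully out. It took about 26 s of the 51 s allowed.

- **Rack:** I lowered it onto the mat until I felt contact, slid it down to the lip, and let go while the tray was still locked. Afterwards it looked flat, against the lip and between the flanges. I did not measure how flat it sits or how close it is to the lip.
- **Plunger:** It moved 14.1 mm before the pull force jumped from about 11 to 16 N, so it is at its end stop. I am holding it there with about 20 N and a grip of 45 N.
- **Tray:** In the last picture the mat's rear edge lies where a 5° slope puts it, clearly off the 15° position. Nothing moved between pictures taken 2.6 s apart.

Three readings did not quite match:
- **Mat length:** The mat measured 96 mm up the slope, not 103 mm. The lip showed up by contact about 2 mm from my estimate.
- **Knob width:** The gripper showed about 22 mm on the 25 mm knob. The grip was steady and did not slip.
- **Sideways force:** There is about 12 N sideways on the knob while I hold it.

The arm touched none of the other things on the bench, but I did not check their positions again at the end.

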